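Take the rear template gauge from a crowded peg and set the comparator with it

ROBOT

A 6-joint arm with a two-finger parallel gripper is mounted at the origin on the work surface. World frame = base frame: x ahead of the robot, y to its left, z up, the work surface at z = 0. Lengths are in mm, angles in rad, forces in N, time in s.
With the tool pointing down it reaches from about 400 to 925 mm from the base axis. Payload 12.5 kg.
Tool frame: the origin (TCP) lies midway between the tips of the shut fingers; the grasp point (between the pads) lies 19 mm behind it; z points along the fingers, y is the direction in which the jaws open and shut (so a half turn about z gives the same grasp; the last joint's range is limited). The gripper opens to 95 mm and grips with 3 to 60 N. Pads are 20 mm wide; open, the fingers measure 119 mm over their backs; the gripper's body (75 mm by 180 mm) begins 59 mm behind the grasp point.
Start: joints at [1.228, 0.491, 1.559, -0, 1.092, -0.106], TCP at [146.602, 607.581, 214.661] pointing down, gripper open.
Joint ranges: [-3.1, 3.1], [-0.84, 2.19], [0.05, 2.79], [-1.13, 4.28], [0.06, 2.93], [-2.69, 2.69]. Speed limits (rad/s): [2.22, 2.22, 2.79, 3.14, 3.14, 3.14].

INTERFACE

Orientations are given as [roll, pitch, yaw] about the fixed x, y, z axes, in that order (R = Rz(yaw) Ry(pitch) Rx(roll)).
In Python, from cell import * gives the robot as it stands. The module is installed in compiled form; this text tells all that it offers.
- The arm moves only by the tool carry_out, never from a script. Its argument "moves" is a list of rows, each an object of numbers: "dx", "dy", "dz": the shift along the tool's x, y, z in m; "twist": the turn about the tool's z in degrees. A call has 1 to 5 rows; each row is the pose to reach, as a shift and turn from the pose commanded when the call began, along the tool's axes at that moment; what a row does not reach only later rows make up. A row lasts 1/10 s, in which the tool goes at most 50 mm and 8.59 degrees, less where a joint would pass 70% of its speed; a pose out of reach is approached as far as the arm can. A call with a gripper value outside its range is refused whole. "grip" is the finger opening in m, from 0 to 0.0951, set as the call begins (left out, the last holds). The fingers move at their own pace and stop on an object; the grip force is fixed at half the most. Time passes only in rows, so rows that repeat a pose let the fingers close. It gives the time, the measured TCP pose, the force and the opening at its end, in the units of the state.
- state(): the state, without advancing time (a new reading comes with each control period).
- read_camera(name): name is "scene" or "side" or "wrist"; returns (picture, depth): 400x640x3 uint8, red, green, blue; 400x640 float32, mm along the optical axis (not along the pixel's ray), 0 where there is no reading.
- camera_info(name): a dict with "mtx" (3x3 intrinsics, pixels), "R" (3x3) and "t" (3): a world point X has camera coordinates R X + t. Camera axes: x right, y down, z forward; pixel columns grow to the right and rows downward; lengths in mm; the calibration is good to about 2 mm. A picture is of the moment at which its call begins: read the wrist's pose just before it. camera_info takes no time and is no camera call; for the wrist camera it gives the pose at the moment of the call.
- job_done(): hands the job in, once; it reports no verdict.
The state is a dict: "t": time; "joints": joint angles; "qvel": joint speeds; "tau": joint torques, N m; "eef_pos": TCP position; "tcp_rot": TCP orientation; "ft_force": force on the tool from outside, world axes, zero at the start; "moment": the same for the moment, N m; "opening": opening from 0.0 (shut) to 1.0 (fully open).
Only numpy, scipy, OpenCV 4.12 (cv2) and the standard library are available. Lean on these libraries where they do the work, as an engineer would, in place of code of your own. Each camera call takes 0.05 s, during which the arm holds its last target. There are 200 camera calls.

TASK

The template gauge hangs behind a pair of lens tongs: move those tongs to the empty peg, then take the gauge, stand it upright in the groove of the comparator stand with both feet on the groove's floor, and slide it along until it presses the sprung plunger in by about 2 mm. Keep it there for about a second, never pushing the plunger in close to its end, then let go and leave the gauge standing in the groove. Work gently and leave the other tongs, the prism, the porcelain shell and the brass barrel as they are.

Things in the scene. Friction and masses are not known exactly. Their poses are not given: they have to be found in the camera images.
- gauge: Steel bridge template gauge, about 0.24 kg, hanging behind the tongs. Origin: where the peg's axis passes through its hole as it hangs; z up, x through its 8 mm thickness, y across. Below its tab the plate is 64 mm wide (y), from 31 to 86 mm below the origin, side edges upright, an arch cut in the lower edge leaving two flat feet 86 mm below the origin. Alike from both faces.
- gauge_tab (a point): Middle of the gauge's solid tab, 20 mm above its origin: 30 mm wide (y), 8 mm thick (x), solid from 6 to 34 mm above the origin. Below that is the hanging hole: 16 mm wide, reaching from 24 mm below to 6 mm above the origin, peaked at the top so that it centres on the peg.
- tongs: Steel lens tongs, about 0.14 kg, hanging in front of the gauge (nearer the peg's tip), 25 to 34 mm from it, centre to centre. Tab, hole, origin and axes are those of the gauge. Below the tab a 50 mm wide yoke starts 31 mm below the origin and two legs with black tips reach 119 mm below it.
- tongs_other: A second pair of lens tongs of the same make, alone on another peg: leave it.
- peg_full: The loaded steel peg, 10 mm thick, pointing away from the robot. Origin: on its axis at the root, 200 mm above the bench, on the face of a strip whose top is 12 mm higher. It points to its own -x, level for 70 mm; the last 14 mm rises 6 mm, the round end reaching 89 mm out. Pegs are 130 mm apart along own y. Things hang square to it, their x along its x.
- peg_spare: The empty peg, same shape and axes as the loaded one. A thing is hung by passing its hole over the peg from the front, held about 9 mm above its hanging height to clear the upturned tip, then lowering it on the level part.
- stand: Comparator stand, fixed. Origin: underside of the base, on the groove's centre line; z up. The groove runs along own x from -60 to +44 mm, 10.8 mm wide, floor 12 mm up, walls 38 mm up, flared in their top 10 mm to about 15 mm. The gauge fits with its width along the groove, its origin then 98 mm above the stand's. A comparator head, 72 mm high, dial on top, is clamped at the +x end.
- set_down (a point): Point on the groove's floor at x = -20 mm of the stand: set down with its middle here (10 mm nearer -x or 5 mm nearer +x is fine too), the gauge is clear of the plunger; then slide it to the stand's +x. The plunger is 50 mm above the bench over the groove's centre line, pointing to -x; its free face lies 22 to 47 mm along the stand's +x, not reported: feel for it.
- plunger (a joint): How far the comparator's sprung plunger is pushed in, m: 0 free, 0.006 at its end. The spring takes 2 N to start and 2 N more per mm (6 N at 2 mm, 12 N at 5 mm); the gauge's friction in the groove adds 1 to 2 N to what the wrist feels (up to 3 N if it leans on a wall). The reading is noisy. When let go, the gauge is pushed back until the plunger is free.
- prism: Green glass three-sided prism standing on the bench, 42 mm high, a bystander. Origin under its centre.
- shell: White porcelain grinding shell (shallow bowl, 76 mm across, 28 mm high), a bystander. Origin under its centre.
- barrel: Knurled brass eyepiece barrel standing on end, 33 mm across, 44 mm high, a bystander. Origin under its centre.
Not all that is in view belongs to the job. What is shaped like the gauge but purple is not meant.

How it is judged (in metres and radians):
On the way, in this order (a step that is already met when the one before it is completed fails the run):
1. the front tongs hang on the empty peg, let go (x of tongs in the frame of peg_spare between -0.075 and -0.005 m and distance between tongs and peg_spare below 0.08 m and z of tongs in the frame of peg_spare between -0.008 and 0.006 m and y of tongs in the frame of peg_spare between -0.008 and 0.008 m and angle between tongs's own z axis and vertical below 0.25 rad and contact force between the fingers and tongs below 0.1 N), for 0.2 s.
2. the gauge, held by the fingers, stands in the groove and presses the plunger in by 1 to 5 mm for half a second (z of gauge in the frame of stand between 0.095 and 0.101 m and y of gauge in the frame of stand between -0.005 and 0.005 m and x of gauge in the frame of stand between -0.05 and 0.03 m and angle between gauge's own z axis and vertical below 0.15 rad and angle between the y axis of gauge and the x axis of stand, either way round below 0.15 rad and contact force between the fingers and gauge above 0.5 N and value of joint plunger between 0.001 and 0.005 m), for 0.5 s.
At the end, for the whole second after the job is handed in: Front tongs hang on the once-empty peg (within 8 mm of its axis, tilt under 0.25 rad); gauge stands in the groove: feet within 3 mm of the floor, within 5 mm of the centre line, -50 to +30 mm along it, upright and in line within 0.15 rad; both released and at rest (all of step 1 and z of gauge in the frame of stand between 0.095 and 0.101 m and y of gauge in the frame of stand between -0.005 and 0.005 m and x of gauge in the frame of stand between -0.05 and 0.03 m and angle between gauge's own z axis and vertical below 0.15 rad and angle between the y axis of gauge and the x axis of stand, either way round below 0.15 rad and linear speed of each of tongs, gauge below 0.02 m/s and angular speed of each of tongs, gauge below 0.2 rad/s and contact force between the fingers and gauge below 0.1 N); the robot touches nothing.
It fails at once if the plunger is pushed in more than 5 mm (value of joint plunger above 0.005 m).
It fails at once if the gauge is forced against the stand with more than 80 N (contact force between gauge and stand above 80 N).
It fails at once if the tongs or the gauge are dropped (height (world z) of tongs below 0.13 m or height (world z) of gauge below 0.085 m).
It fails at once if the other tongs, the prism, the shell or the barrel are moved by more than 15 mm (distance of any of tongs_other, prism, shell, barrel from where it was at the start of the episode above 0.015 m).
It also fails if it takes over 69 s, if anything falls off the work surface, if the arm or the gripper's body presses on something with over 40 N, if the wrist force passes 120 N, or if a joint passes its speed limit or range.

## Working session

There is one attempt and no reset: what is moved stays moved. The work goes in short steps, Python scripts to look and compute and a tool call to move; the robot and the scene stay as the last step left them, time stands still between calls to the robot, and variables do not carry over. Pictures are saved under pics/ and viewed, about 8 in all and at most 12, crops included, and the job is handed in when it is done.

Besides the shell and the picture viewer there is one more tool, called after "Request:" by a JSON object that holds its "op" and its "data", one argument or row to a line. carry_out: Moves the arm, as the interface text tells. Its arguments: {"type":"object","properties":{"moves":{"type":"array","items":{"type":"object","properties":{"dx":{"type":"number"},"dy":{"type":"number"},"dz":{"type":"number"},"twist":{"type":"number"}}}},"grip":{"type":"number"}},"required":["moves"]}

```bash
mkdir -p pics; ls; cat > h.py <<'E'
from cell import *
import numpy as np, cv2
np.set_printoptions(precision=1,suppress=True)
def pts(depth,ci):
    K=np.array(ci["mtx"]);R=np.array(ci["R"]);t=np.array(ci["t"])
    v,u=np.mgrid[:400,:640]
    P=np.stack([(u-K[0,2])/K[0,0]*depth,(v-K[1,2])/K[1,1]*depth,depth],-1)
    return (P-t)@R
E
python3 - <<'E'
from h import *
print(state())
for n in ["scene","side","wrist"]:
    ci=camera_info(n); p,d=read_camera(n)
    cv2.imwrite(f"pics/{n}0.png",p[:,:,::-1]); np.savez(f"{n}0.npz",p=p,d=d,**{k:np.array(v) for k,v in ci.items() if k in("mtx","R","t")})
    R=np.array(ci["R"]); print(n,-R.T@np.array(ci["t"]),R[2],np.array(ci["mtx"])[0])
a=[cv2.imread(f"pics/{n}0.png") for n in ["scene","side"]]
E
```

```text
pics
{'t': 0.0, 'joints': array([ 1.2,  0.5,  1.6,  0. ,  1.1, -0.1]), 'qvel': array([ 0.,  0.,  0.,  0., -0., -0.]), 'tau': array([ -0. , -61.3, -25.8,   0.1,   0. ,  -0. ]), 'eef_pos': array([146.5, 607.3, 214.1]), 'tcp_rot': array([-3.1, -0. ,  2.9]), 'ft_force': array([-0.5,  0.1, -0.6]), 'moment': array([-0. ,  0.1, -0. ]), 'opening': 0.9993736399041572}
scene [1205.5  611.6  721.2] [-0.6 -0.5 -0.5] [481.5   0.  316.2]
side [ -13.6 -576.5  943.9] [ 0.5  0.5 -0.7] [433.9   0.  316. ]
wrist [ 77.8 624.7 383.8] [ 0.2 -0.1 -1. ] [300.5   0.  324.6]
```

View pics/scene0.png

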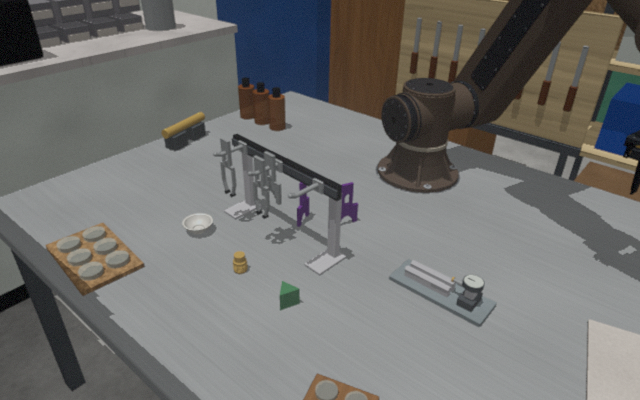

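View pics/side0.png

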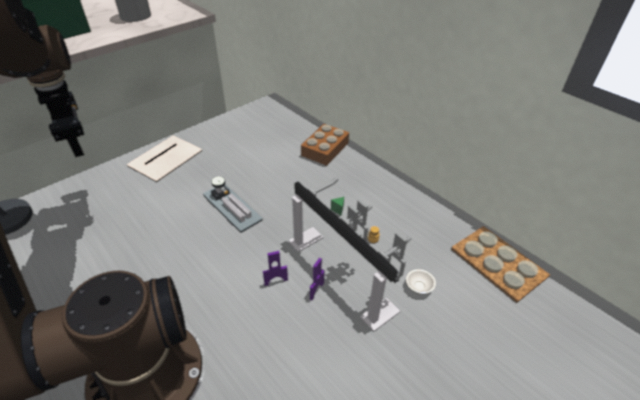

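Scene: rail from (232,140) to (338,188), other tongs at (228,165), the loaded peg at about (265,180), the empty peg at (310,188) and the stand at (440,290). In the side view, the stand is at (232,207) and the rail runs from (297,187) to (393,275). Next I'll measure.

```bash
python3 - <<'E'
from h import *
def ld(n):
    f=np.load(f"{n}0.npz"); return f["p"],f["d"],pts(f["d"],f)
for n in["scene","side"]:
    p,d,W=ld(n); 
    ok=d>0
    print(n,ok.mean(), "bench z", np.median(W[300:340,200:300,2]) )
    # strip: dark, z 195-220
    g=p.max(-1)
    m=ok&(g<70)&(W[...,2]>190)&(W[...,2]<222)&(W[...,0]>250)&(W[...,0]<900)&(abs(W[...,1])<400)
    Q=W[m]; print("strip",len(Q),Q.min(0),Q.max(0))
    top=Q[Q[:,2]>207]
    if len(top)>20:
        vx,vy,x0,y0=cv2.fitLine(top[:,:2].astype(np.float32),cv2.DIST_HUBER,0,.01,.01).ravel()
        s=(top[:,:2]-[x0,y0])@[vx,vy]; print("line",vx,vy,x0,y0,"yaw of dir",np.degrees(np.arctan2(vy,vx)),s.min(),s.max(), np.percentile((top[:,:2]-[x0,y0])@[-vy,vx],[2,50,98]))
    # stand: points z 30..45
# stand blow-ups
p,d,W=ld("scene"); c=cv2.resize(p[130:320,200:520,::-1],None,fx=2.5,fy=2.5,interpolation=cv2.INTER_CUBIC); cv2.imwrite("pics/c1.png",c)
for n,(r0,r1,c0,c1) in {"scene":(255,325,385,500),"side":(170,235,195,270)}.items():
    p,d,W=ld(n); Q=W[r0:r1,c0:c1]; z=Q[...,2]
    for lo,hi in((4,16),(33,43),(60,85)):
        m=(z>lo)&(z<hi)&(d[r0:r1,c0:c1]>0); q=Q[m][:,:2].astype(np.float32)
        if len(q)>5: print(n,lo,hi,len(q),cv2.minAreaRect(q),q.mean(0))
E
```

```text
scene 0.99594921875 bench z 0.2671368700769167
strip 959 [ 484.8 -268.9  190.1] [527.3  91.9 214.5]
line 0.073241234 0.9973143 506.85623 -62.3254 yaw of dir 85.79982 -204.18648703056007 154.13763334419136 [-4.9 -0.   8.2]
side 0.9959296875 bench z -1.5010217122051372
strip 1149 [ 481.7 -271.   190. ] [517.6  85.4 214.7]
line 0.070717104 0.9974964 498.97827 -112.559425 yaw of dir 85.94482 -158.4629553601115 198.2081511852621 [-7.5 -0.   5.2]
scene 4 16 1643 ((466.13092041015625, 312.9078063964844), (223.42642211914062, 169.0129852294922), 80.6644058227539) [454.8 332.6]
scene 33 43 423 ((441.15069580078125, 315.3121337890625), (162.33795166015625, 40.31989288330078), 87.92847442626953) [441.7 303.9]
scene 60 85 310 ((439.0705261230469, 380.43170166015625), (42.06147766113281, 41.04161834716797), 26.332063674926758) [442.5 382. ]
side 4 16 771 ((474.8270263671875, 326.34600830078125), (275.5830383300781, 207.71612548828125), 70.09579467773438) [431.8 291.3]
side 33 43 145 ((439.1682434082031, 308.3907165527344), (39.825599670410156, 152.2863311767578), 2.340172529220581) [437.6 290.4]
side 60 85 123 ((440.36279296875, 376.357421875), (43.22939682006836, 42.21781539916992), 6.367787837982178) [438.4 374.8]
```

View pics/c1.png

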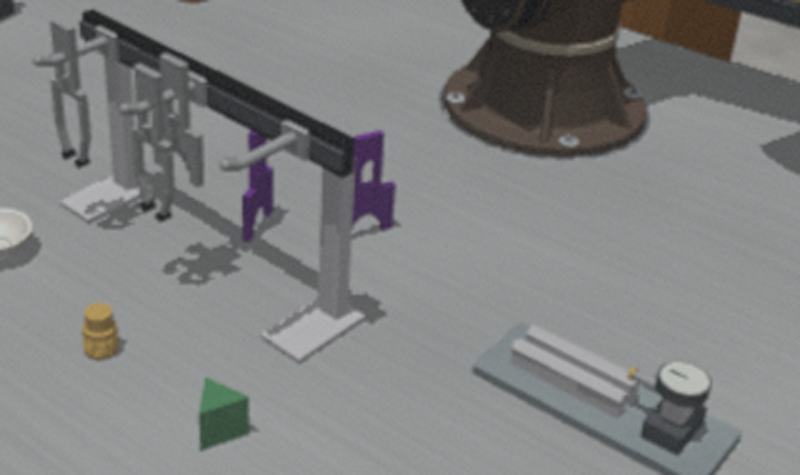

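The tongs hang in front of the gauge at (150,105) in the crop, the empty peg is at (265,150), the purple decoys stand behind the rail, and the stand's dial end points to +y. Next I'll work in the rail frame.

```bash
python3 - <<'E'
from h import *
import scipy.ndimage as nd
def ld(n):
    f=np.load(f"{n}0.npz"); return f["p"],f["d"],pts(f["d"],f)
a=np.radians(-4.15); U=np.array([np.cos(a),np.sin(a)]); V=np.array([-U[1],U[0]])
for n in["scene","side"]:
    p,d,W=ld(n); u=W[...,:2]@U; v=W[...,:2]@V; z=W[...,2]; ok=d>0
    st=ok&(z>180)&(z<209)&(p.max(-1)<80)&(u>470)&(u<560)&(v<150)&(v>-320)
    print(n,"strip face u pct",np.percentile(u[st],[2,10,50,90,98]),"v",v[st].min(),v[st].max())
    # things in front of strip
    m=ok&(u>520)&(u<640)&(v>-320)&(v<150)&(z>60)&(z<245)
    # tab region (z>208)
    for lo,hi in((209,240),(120,160)):
        k=m&(z>lo)&(z<hi); lab,c=nd.label(k)
        for i in range(1,c+1):
            q=lab==i
            if q.sum()>8: print(" z",lo,"n",q.sum(),"u",np.percentile(u[q],[5,25,50,75,95]),"v",np.percentile(v[q],[2,50,98]),"zmax",z[q].max(),"px",np.argwhere(q).mean(0)[::-1])
    k=m&(z>185)&(z<216); lab,c=nd.label(k)
    for i in range(1,c+1):
        q=lab==i
        if q.sum()>20: print(" peg n",q.sum(),"u",np.percentile(u[q],[2,50,98]),"v",np.percentile(v[q],[2,50,98]),"z",np.percentile(z[q],[2,50,98]))
    # stand walls
    w=ok&(z>31)&(z<44)&(W[...,1]>200)&(W[...,1]<338)&(W[...,0]>380)&(W[...,0]<500); q=W[w][:,:2].astype(np.float32)
    print(" walls",cv2.minAreaRect(q),np.percentile(q,[2,50,98],axis=0).ravel())
    b=ok&(z>3)&(z<11)&(W[...,1]>150)&(W[...,1]<460)&(W[...,0]>350)&(W[...,0]<530)
    lab,c=nd.label(b); k=1+np.argmax(nd.sum(b,lab,range(1,c+1))); q=W[lab==k][:,:2].astype(np.float32); print(" base",cv2.minAreaRect(q),len(q))
E
```

```text
scene strip face u pct [502.7 511.8 515.9 518.1 520.3] v -234.04075554407362 129.31908764568485
 z 209 n 113 u [566.8 570.7 573.2 574.1 575.6] v [-196.7 -177.5 -165.6] zmax 236.897872376198 px [225.4 144.1]
 z 209 n 11 u [520.9 522.  522.9 523.5 524.6] v [-191.8 -180.9 -170. ] zmax 211.6694800116161 px [241.7 142.7]
 z 209 n 283 u [540.8 546.4 549.7 576.1 578.1] v [-67.2 -49.1 -35.9] zmax 236.2096161334971 px [264.7 161. ]
 z 120 n 58 u [567.1 569.8 572.1 573.5 575.6] v [-207.6 -201.  -197.3] zmax 158.88913669704246 px [223.  171.8]
 z 120 n 66 u [566.6 569.  572.1 573.6 574.9] v [-165.4 -158.2 -153.8] zmax 159.50846874634902 px [233.6 177.7]
 z 120 n 242 u [541.  546.3 547.5 570.3 577.3] v [-78.8 -29.  -18.8] zmax 159.94923548192904 px [272.5 193.9]
 z 120 n 62 u [569.3 572.6 575.6 576.6 578.2] v [-78.8 -71.4 -68.2] zmax 158.8453997516048 px [255.1 191.6]
 peg n 252 u [521.  569.1 603. ] v [-194.9 -177.7 -166. ] z [185.9 203.4 214.2]
 peg n 322 u [521.3 553.3 603. ] v [-65.  -46.1 -35.3] z [186.2 204.3 215.2]
 peg n 234 u [520.8 544.2 604.4] v [66.8 81.1 91.7] z [185.9 203.2 210.9]

[... 963 characters left out ...]
07.7 -201.7] zmax 159.72386130004568 px [402.  268.9]
 peg n 125 u [520.6 556.1 604. ] v [62.3 73.2 85.3] z [197.  203.3 209.9]
 peg n 203 u [520.3 543.4 577.5] v [-69.7 -59.1 -40.4] z [187.9 204.6 215.7]
 peg n 22 u [592.1 598.3 608.3] v [-59.5 -57.5 -52.2] z [199.9 205.9 211. ]
 peg n 25 u [593.2 600.2 607.5] v [-189.5 -186.8 -179.9] z [199.  207.2 211.4]
 peg n 195 u [520.5 564.6 574.4] v [-199.3 -186.6 -170.3] z [188.3 203.7 214.6]
 walls ((439.7701721191406, 284.49261474609375), (38.50136947631836, 105.6912612915039), 0.3632845878601074) [420.8 233.1 434.4 281.3 458.2 333.6]
 base ((438.80194091796875, 226.44845581054688), (80.60452270507812, 45.405433654785156), 1.7706053256988525) 160
```

```bash
cat >> h.py <<'E'
from scipy.spatial.transform import Rotation as Ro
def to(x,y,z,yang):
    "tool-frame shift (m) and twist (deg) to TCP x,y,z with tool y along yang deg (mod 180)"
    s=state(); R=Ro.from_euler("xyz",s["tcp_rot"]); R=R.as_matrix()
    d=R.T@(np.array([x,y,z])-s["eef_pos"])/1000
    cur=np.degrees(np.arctan2(R[1,1],R[0,1])); tw=-((yang-cur+90)%180-90)
    print("t %.2f"%s["t"],"pos",s["eef_pos"],"yang %.2f"%cur,"tilt",R[:,2].round(4),"shift",d.round(4),"twist %.2f"%tw,"F",s["ft_force"],"open %.3f"%s["opening"])
a=np.radians(-4.15); U=np.array([np.cos(a),np.sin(a)]); V=np.array([-U[1],U[0]])
E
python3 -c "
from h import *
to(450,480,340,85.85); to(568.6,-95,290,85.85)"
```

```text
t 0.15 pos [146.5 607.4 214.2] yang 76.43 tilt [-0. -0. -1.] shift [-0.3 -0.1 -0.1] twist -9.42 F [-0.6  0.3 -0.2] open 1.005
t 0.15 pos [146.5 607.4 214.2] yang 76.43 tilt [-0. -0. -1.] shift [-0.6 -0.6 -0.1] twist -9.42 F [-0.6  0.3 -0.2] open 1.005
```

Request:
{"op": "carry_out", "data": {
  "moves": [
    {"dz":-0.03,"twist":-4.7},
    {"dz":-0.07,"twist":-9.4},
    {"dx":-0.03,"dz":-0.1,"twist":-9.4},
    {"dx":-0.07,"dz":-0.12,"twist":-9.4},
    {"dx":-0.115,"dz":-0.125,"twist":-9.4}
  ]
}}

```text
schema error: expected keys dx, dy, dz, twist
```

```bash
sed -i 's/d.round(4)/[float("%.4f"%i) for i in d]/' h.py; python3 -c "
from h import *
to(450,450,340,85.85); to(568.6,-95,290,85.85)"
```

```text
t 0.15 pos [146.5 607.4 214.2] yang 76.43 tilt [-0. -0. -1.] shift [-0.3319, -0.0819, -0.1258] twist -9.42 F [-0.6  0.3 -0.2] open 1.005
t 0.15 pos [146.5 607.4 214.2] yang 76.43 tilt [-0. -0. -1.] shift [-0.5751, -0.5838, -0.0754] twist -9.42 F [-0.6  0.3 -0.2] open 1.005
```

All four keys are required in every row.

Request:
{"op": "carry_out", "data": {
  "moves": [
    {"dx":0,"dy":0,"dz":-0.03,"twist":-4.7},
    {"dx":0,"dy":0,"dz":-0.07,"twist":-9.4},
    {"dx":-0.03,"dy":0,"dz":-0.1,"twist":-9.4},
    {"dx":-0.07,"dy":-0.01,"dz":-0.12,"twist":-9.4},
    {"dx":-0.115,"dy":-0.02,"dz":-0.125,"twist":-9.4}
  ]
}}

```text
t: 0.65
eef_pos: [254.4, 561.2, 342.1]
tcp_rot: [3.138, 0.002, 3.071]
ft_force: [0.4, 1.1, -0.5]
opening: 0.998
```

```bash
python3 -c "
from h import *
to(450,450,340,85.85); to(568.6,-95,290,85.85)"
```

```text
t 0.65 pos [254.4 561.2 342.1] yang 85.94 tilt [ 0.  0. -1.] shift [-0.203, -0.097, 0.0021] twist 0.09 F [ 0.4  1.1 -0.5] open 0.998
t 0.65 pos [254.4 561.2 342.1] yang 85.94 tilt [ 0.  0. -1.] shift [-0.3599, -0.6324, 0.0506] twist 0.09 F [ 0.4  1.1 -0.5] open 0.998
```

Request:
{"op": "carry_out", "data": {
  "moves": [
    {"dx":-0.03,"dy":-0.03,"dz":0,"twist":0},
    {"dx":-0.06,"dy":-0.06,"dz":0,"twist":0},
    {"dx":-0.09,"dy":-0.095,"dz":0.01,"twist":0},
    {"dx":-0.12,"dy":-0.13,"dz":0.02,"twist":0},
    {"dx":-0.15,"dy":-0.165,"dz":0.04,"twist":0}
  ]
}}

```text
t: 1.15
eef_pos: [392.2, 384.5, 300.2]
tcp_rot: [3.14, 0.002, 3.069]
ft_force: [1.2, 0.8, 0.1]
opening: 1.004
```

Request:
{"op": "carry_out", "data": {
  "moves": [
    {"dx":-0.03,"dy":-0.035,"dz":0.02,"twist":0},
    {"dx":-0.06,"dy":-0.07,"dz":0.045,"twist":0},
    {"dx":-0.075,"dy":-0.095,"dz":0.07,"twist":0},
    {"dx":-0.075,"dy":-0.095,"dz":0.07,"twist":0},
    {"dx":-0.075,"dy":-0.095,"dz":0.07,"twist":0}
  ]
}}

```text
t: 1.65
eef_pos: [459.2, 285.3, 229.5]
tcp_rot: [-3.141, -0.001, 3.067]
ft_force: [0.0, 1.1, 1.1]
opening: 1.0
```

```bash
cat >> h.py <<'E'
def snap(name,tag):
    ci=camera_info(name); p,d=read_camera(name); cv2.imwrite(f"pics/{tag}.png",p[:,:,::-1])
    c={k:np.array(ci[k]) for k in("mtx","R","t")}; np.savez(f"{tag}.npz",p=p,d=d,**c); return p,d,pts(d,c)
E
python3 -c "
from h import *
to(440,285,230,89.5); p,d,W=snap('wrist','w1'); print(W[200,320])"
```

```text
t 1.65 pos [459.2 285.3 229.5] yang 85.74 tilt [-0. -0. -1.] shift [0.0192, -0.0017, -0.0005] twist -3.76 F [0.  1.1 1.1] open 1.000
[492.  276.8   0.5]
```

View pics/w1.png

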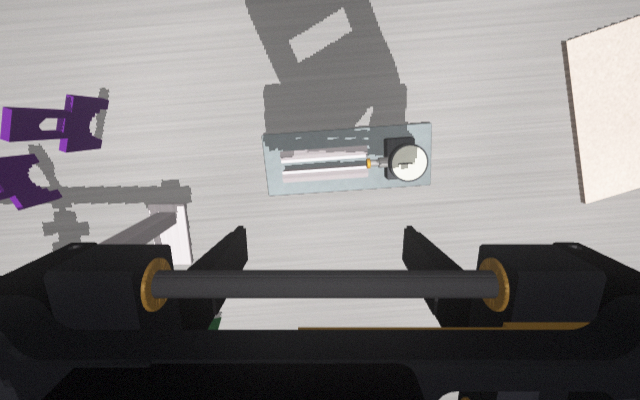

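Wrist view: the groove runs at row ~163 from column 283 to 370, the plunger tip is at (369,163) and the dial at (408,163). Now I'll measure the groove axis.

```bash
python3 - <<'E'
from h import *
f=np.load("w1.npz"); p,d=f["p"],f["d"]; W=pts(d,f)
z=W[...,2]; sub=np.zeros_like(z,bool); sub[140:192,276:372]=1
w=sub&(z>34)&(z<42); q=W[w][:,:2].astype(np.float32); print("walls",w.sum(),cv2.minAreaRect(q),np.percentile(z[w],[5,50,95]))
for c in range(285,368,8): 
    col=z[145:190,c]; print(c,np.round(col[2:-2:1]).astype(int))
# per column wall outer edges & groove
g=[]
for c in range(286,366):
    r=np.where(w[:,c])[0]
    if len(r)<6: continue
    yy=W[r,c,:2]; gap=np.argmax(np.diff(r))
    g.append([*((yy[0]+yy[-1])/2), *((yy[gap]+yy[gap+1])/2)])
g=np.array(g,np.float32)
for k in(0,2): print(cv2.fitLine(g[:,k:k+2].copy(),cv2.DIST_HUBER,0,.01,.01).ravel(), len(g))
m=sub&0
b=(z>3)&(z<16); b2=np.zeros_like(b); b2[115:200,255:440]=b[115:200,255:440]; print("base",cv2.minAreaRect(W[b2][:,:2].astype(np.float32)))
dl=np.zeros_like(b); dl[130:190,380:435]=(z>62)[130:190,380:435]; print("dial",cv2.minEnclosingCircle(W[dl][:,:2].astype(np.float32)),np.percentile(z[dl],[50,98]))
pl=np.zeros_like(b); pl[155:172,362:385]=((p[...,0].astype(int)-p[...,2])>60)[155:172,362:385]; print("brass tip",pl.sum(),np.percentile(W[pl],[5,50,95],axis=0))
E
```

```text
walls 1106 ((438.7803955078125, 285.9030456542969), (104.43403625488281, 36.70266342163086), 89.88955688476562) [34.2 36.1 38.1]
285 [12 11 13 12 32 34 34 36 36 37 37 36 35 33 33 33 11 14 12 12 12 12 12 18
 28 32 32 33 33 34 37 38 38 36 36 33 12 12 11 12 10]
293 [10 13 11 12 34 34 35 36 37 38 37 37 33 33 34 33 12 12 12 11 12 12 17 25
 33 32 33 32 34 36 37 38 37 36 34 32 12 13 12 12 12]
301 [ 11  12  12  32  32  34  36  37  37  37  36  35 399  34  33  12  12  13
  11  12  11  12  19  31  33  34  33  34  36  37  39  36  36  33  33  11
  11  13  12  12  12]
309 [13 10  9 33 33 35 37 39 39 38 37 34 33 34 34 12 13 12 11 12 12 18 26 33
 32 32 34 34 35 38 40 36 34 34 12 12 13 13 13 13 12]
317 [ 11  11 399  33  33  35  37  38  37  35  36  34  33  31  11  12  11  12
  12  11  13  22  30 399  33  32  34  36  37  38  38  36  33  33  10  12
  11  11  11  12  13]
325 [ 12  11  32  34  35  36  36  38  37  36 399  32  34  11  12  11  12  11
  12  11  18  27  33  33  32  34  34  38  36  38  37  35  33  11  11  11
  11  15  11  11  11]
333 [ 13  32  34  34  37  37  37  37  35  34  33  34  33  11  13 
[... 325 characters left out ...]
 12 12 11 12 14 23 32 32 34 34
 35 35 35 38 37 37 34 32 12 12 11 12 12 12 11 12 13]
357 [33 35 35 37 37 37 36 35 34 32 32 12 12 14 12 12 11 12 20 28 34 32 32 35
 35 37 38 37 36 35 34 12 11 11 13 11 11 12 12 12 13]
365 [ 34  34  36  37  37 399  35  33  33  32  32  11  11  12  12  12  13  16
  25  32  33  32  34  35  38  37  38  36  34  34  32  11  11  12  12  12
  12  12  12  10  12]
[  0.    1.  438.9 288. ] 80
[  0.   -1.  439.3 287.6] 80
base ((439.3341064453125, 316.0836181640625), (214.85919189453125, 80.27204132080078), 89.82929992675781)
dial ((419.301513671875, 344.31494140625), 61.43229675292969) [70.3 72.3]
brass tip 33 [[434.1 335.7  52.2]
 [438.3 337.1  54.2]
 [442.9 339.6  56.4]]
```

Groove axis x≈439.1 and yaw ≈90°. Stand origin is about (439.1, 293.8) and the plunger face is at y≈336. Moving on to the tongs.

Request:
{"op": "carry_out", "data": {
  "moves": [
    {"dx":-0.01,"dy":-0.02,"dz":-0.03,"twist":0},
    {"dx":-0.025,"dy":-0.055,"dz":-0.06,"twist":0},
    {"dx":-0.04,"dy":-0.1,"dz":-0.075,"twist":0},
    {"dx":-0.06,"dy":-0.145,"dz":-0.08,"twist":0},
    {"dx":-0.08,"dy":-0.19,"dz":-0.08,"twist":0}
  ]
}}

```text
t: 2.2
eef_pos: [525.5, 90.2, 312.2]
tcp_rot: [3.141, 0.004, 3.071]
ft_force: [0.7, 0.3, 0.2]
opening: 0.999
```

Request:
{"op": "carry_out", "data": {
  "moves": [
    {"dx":-0.015,"dy":-0.045,"dz":0,"twist":0},
    {"dx":-0.03,"dy":-0.09,"dz":0,"twist":0},
    {"dx":-0.045,"dy":-0.135,"dz":0,"twist":0},
    {"dx":-0.057,"dy":-0.18,"dz":0,"twist":0},
    {"dx":-0.057,"dy":-0.18,"dz":0,"twist":0}
  ]
}}

```text
t: 2.7
eef_pos: [569.9, -96.5, 310.3]
tcp_rot: [-3.141, 0.002, 3.066]
ft_force: [-0.3, 1.0, -0.5]
opening: 1.003
```

```bash
python3 - <<'E'
from h import *
import scipy.ndimage as nd
to(568.6,-95,290,85.85); p,d,W=snap('wrist','w2'); s=state()
u=W[...,:2]@U; v=W[...,:2]@V; z=W[...,2]
print("tcp uv",s["eef_pos"][:2]@U,s["eef_pos"][:2]@V)
m=(z>226)&(z<242)&(u>490)&(u<640)
lab,c=nd.label(m)
for i in range(1,c+1):
    q=lab==i
    if q.sum()>20: print(q.sum(),"px",np.argwhere(q).mean(0)[::-1],"u",np.percentile(u[q],[3,50,97]),"v",np.percentile(v[q],[3,50,97]),"z",np.percentile(z[q],[50,97]),cv2.minAreaRect(W[q][:,:2].astype(np.float32)))
m=(z>206)&(z<217)&(p.max(-1)<75)&(u>470)&(u<530)
q=W[m][:,:2].astype(np.float32); l=cv2.fitLine(q,cv2.DIST_HUBER,0,.01,.01).ravel(); print("strip yaw",np.degrees(np.arctan2(l[1],l[0])),np.percentile(u[m],[3,97]),len(q))
E
```

```text
t 2.70 pos [569.9 -96.5 310.3] yang 85.69 tilt [ 0. -0. -1.] shift [0.0014, 0.0014, 0.0203] twist -0.16 F [-0.3  1.  -0.5] open 1.003
tcp uv 574.714451880786 -52.83379098680205
396 px [326.5 172. ] u [541.6 545.2 549.4] v [-66.9 -53.1 -39.4] z [233.5 234.8] ((540.2615966796875, -92.46918487548828), (29.215356826782227, 8.18875503540039), 86.42033386230469)
424 px [175.7 203. ] u [568.4 571.5 576. ] v [-197.4 -181.9 -167.9] z [233.4 234.8] ((557.4578857421875, -223.92735290527344), (31.164731979370117, 8.182246208190918), 85.82381439208984)
389 px [326.7 206. ] u [571.3 574.5 578.9] v [-67.2 -52.7 -39. ] z [233.5 234.9] ((569.8862915039062, -94.62976837158203), (30.010225296020508, 8.238126754760742), 85.41629028320312)
strip yaw 86.02359 [501.7 514.5] 6552
```

View pics/w2.png

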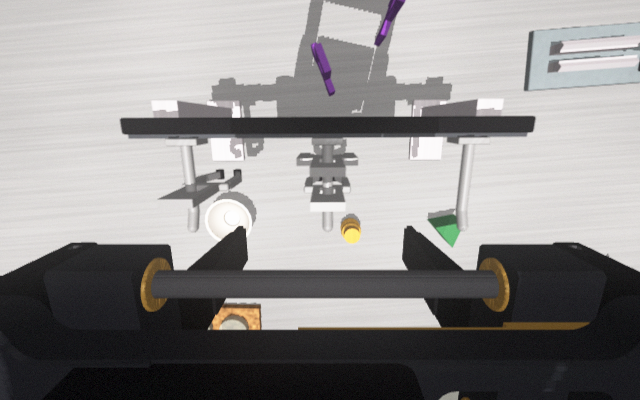

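Tongs tab is at u=575.1, v=−53.1 and the gauge at u=545.5, so the gap is 29.6 mm. The TCP already sits over the tongs, so I'll descend and grip across the 30 mm width.

Request:
{"op": "carry_out", "data": {
  "moves": [
    {"dx":0,"dy":0,"dz":0.03,"twist":-0.3},
    {"dx":0,"dy":0,"dz":0.06,"twist":-0.3},
    {"dx":0,"dy":0,"dz":0.085,"twist":-0.3},
    {"dx":0,"dy":0,"dz":0.1,"twist":-0.3},
    {"dx":0,"dy":0,"dz":0.106,"twist":-0.3}
  ]
}}

```text
t: 3.25
eef_pos: [568.7, -91.1, 203.1]
tcp_rot: [3.141, -0.001, 3.076]
ft_force: [-0.7, 0.5, 0.3]
opening: 1.003
```

Request:
{"op": "carry_out", "data": {
  "grip": 0.06,
  "moves": [
    {"dx":0,"dy":0,"dz":0,"twist":0},
    {"dx":0,"dy":0,"dz":0,"twist":0}
  ]
}}

```text
t: 3.45
eef_pos: [569.3, -92.5, 204.8]
tcp_rot: [-3.141, 0.002, 3.075]
ft_force: [0.2, -0.9, -0.3]
opening: 0.886
```

Request:
{"op": "carry_out", "data": {
  "grip": 0.02,
  "moves": [
    {"dx":0,"dy":0,"dz":0,"twist":0},
    {"dx":0,"dy":0,"dz":0,"twist":0},
    {"dx":0,"dy":0,"dz":0,"twist":0},
    {"dx":0,"dy":0,"dz":0,"twist":0},
    {"dx":0,"dy":0,"dz":0,"twist":0}
  ]
}}

```text
t: 3.95
eef_pos: [568.8, -93.4, 203.8]
tcp_rot: [3.142, 0.0, 3.074]
ft_force: [0.3, 0.5, -0.4]
opening: 0.464
```

```bash
python3 -c "
from h import *
to(568.6,-95,290,85.85);s=state(); print(s['eef_pos'][:2]@U,s['eef_pos'][:2]@V,s['moment'])"
```

```text
t 3.95 pos [568.8 -93.4 203.8] yang 86.12 tilt [ 0.  0. -1.] shift [0.0001, -0.0016, -0.0862] twist 0.27 F [ 0.3  0.5 -0.4] open 0.464
574.0861404416167 -51.95949309693136 [ 0.  -0.1 -0.1]
```

Request:
{"op": "carry_out", "data": {
  "moves": [
    {"dx":0,"dy":0,"dz":0,"twist":0},
    {"dx":0,"dy":0,"dz":0,"twist":0},
    {"dx":0,"dy":0,"dz":0,"twist":0},
    {"dx":0,"dy":0,"dz":0,"twist":0}
  ]
}}

```text
t: 4.35
eef_pos: [569.0, -94.1, 204.0]
tcp_rot: [-3.14, 0.001, 3.074]
ft_force: [-0.9, -4.4, 2.3]
opening: 0.314
```

```bash
python3 -c "
from h import *
to(568.6,-95,290,85.85);s=state(); print(s['eef_pos'][:2]@U,s['eef_pos'][:2]@V,s['moment'])
read_camera('wrist');to(568.6,-95,290,85.85);read_camera('wrist');to(568.6,-95,290,85.85)"
```

```text
t 4.35 pos [569.  -94.1 204. ] yang 86.13 tilt [ 0. -0. -1.] shift [0.0003, -0.001, -0.086] twist 0.28 F [-0.9 -4.4  2.3] open 0.314
574.3356163063573 -52.66070878516677 [-1.  0.  0.]
t 4.40 pos [569.1 -94.1 204. ] yang 86.13 tilt [ 0. -0. -1.] shift [0.0003, -0.001, -0.086] twist 0.28 F [-1.4 -6.2  3.7] open 0.315
t 4.45 pos [569.  -94.1 204.1] yang 86.13 tilt [ 0. -0. -1.] shift [0.0003, -0.0011, -0.0859] twist 0.28 F [-0.6 -6.1  2.5] open 0.314
```

Gripped at 29.9 mm, as the tab width should be. I'll nudge 0.5 mm to relieve the side load and lift 11 mm.

Request:
{"op": "carry_out", "data": {
  "moves": [
    {"dx":0,"dy":-0.0005,"dz":-0.003,"twist":0},
    {"dx":0,"dy":-0.0005,"dz":-0.007,"twist":0},
    {"dx":0,"dy":-0.0005,"dz":-0.011,"twist":0},
    {"dx":0,"dy":-0.0005,"dz":-0.011,"twist":0}
  ]
}}

```text
t: 4.85
eef_pos: [569.0, -93.7, 215.3]
tcp_rot: [3.142, 0.001, 3.074]
ft_force: [0.1, 0.0, -2.6]
opening: 0.31
```

```bash
python3 -c "
from h import *
to(568.6,-95,290,86.0);s=state(); print(s['eef_pos'][:2]@U,s['eef_pos'][:2]@V,s['moment'])"
```

```text
t 4.85 pos [569.  -93.7 215.3] yang 86.14 tilt [ 0.  0. -1.] shift [0.0002, -0.0013, -0.0747] twist 0.14 F [ 0.1  0.  -2.6] open 0.310
574.2768411565877 -52.25947675741091 [-0.  0. -0.]
```

Request:
{"op": "carry_out", "data": {
  "moves": [
    {"dx":-0.01,"dy":0,"dz":0,"twist":0},
    {"dx":-0.022,"dy":0,"dz":0,"twist":0},
    {"dx":-0.034,"dy":0,"dz":0,"twist":0},
    {"dx":-0.048,"dy":0,"dz":0,"twist":0},
    {"dx":-0.06,"dy":0,"dz":0,"twist":0}
  ]
}}

```text
t: 5.35
eef_pos: [630.2, -97.9, 214.3]
tcp_rot: [3.141, -0.0, 3.074]
ft_force: [0.6, -0.2, -2.0]
opening: 0.315
```

Request:
{"op": "carry_out", "data": {
  "moves": [
    {"dx":0,"dy":0.015,"dz":0,"twist":0.1},
    {"dx":0,"dy":0.045,"dz":0,"twist":0.1},
    {"dx":0,"dy":0.085,"dz":0,"twist":0.1},
    {"dx":0,"dy":0.115,"dz":0,"twist":0.1},
    {"dx":0,"dy":0.13,"dz":0,"twist":0.1}
  ]
}}

```text
t: 5.85
eef_pos: [637.4, 34.9, 214.5]
tcp_rot: [3.141, -0.0, 3.074]
ft_force: [-0.3, -0.5, -1.3]
opening: 0.313
```

Request:
{"op": "carry_out", "data": {
  "moves": [
    {"dx":0,"dy":0,"dz":0,"twist":0},
    {"dx":0,"dy":0,"dz":0,"twist":0},
    {"dx":0,"dy":0,"dz":0,"twist":0}
  ]
}}

```text
t: 6.15
eef_pos: [637.5, 30.9, 214.6]
tcp_rot: [-3.141, -0.0, 3.071]
ft_force: [0.2, 0.4, -1.6]
opening: 0.312
```

```bash
python3 - <<'E'
from h import *
import scipy.ndimage as nd
to(568.6,-95,290,86.0);s=state(); print(s['eef_pos'][:2]@U,s['eef_pos'][:2]@V,s['moment'])
p,d,W=snap('wrist','w3'); u=W[...,:2]@U; v=W[...,:2]@V; z=W[...,2]
for lo,hi in((222,242),(196,216)):
  m=(z>lo)&(z<hi)&(u>519)&(u<660)&(v>-75)&(v<140)
  lab,c=nd.label(m)
  for i in range(1,c+1):
    q=lab==i
    if q.sum()>40: print(lo,q.sum(),"px",np.argwhere(q).mean(0)[::-1],"u",np.percentile(u[q],[3,50,97]),"v",np.percentile(v[q],[3,50,97]),"z",np.percentile(z[q],[3,97]),cv2.minAreaRect(W[q][:,:2].astype(np.float32)))
E
```

```text
t 6.15 pos [637.5  30.9 214.6] yang 85.98 tilt [-0. -0. -1.] shift [0.0599, -0.1304, -0.0753] twist -0.02 F [ 0.2  0.4 -1.6] open 0.312
633.5518522130516 76.9586018846524 [-0.  0. -0.]
222 1575 px [56.3 83.6] u [541.8 545.8 549.6] v [-67.  -49.6 -37.7] z [223.8 234.7] ((540.3532104492188, -92.42023468017578), (31.933340072631836, 8.133895874023438), 85.94955444335938)
222 1264 px [324.4 246.5] u [623.  630.5 631.1] v [56.7 77.2 97.5] z [222.8 241.4] ((631.0906372070312, 31.544422149658203), (45.41972732543945, 9.052215576171875), 85.6031723022461)
196 4203 px [101.8 100.8] u [519.6 549.6 602.6] v [-63.5 -49.7 -37.6] z [197.9 212. ] ((558.3927612304688, -88.43959045410156), (54.2835693359375, 88.63866424560547), 85.88333892822266)
196 3294 px [324.3 101.2] u [520.1 548.4 602.1] v [66.  76.8 87.5] z [200.6 210.5] ((567.0508422851562, 34.57894515991211), (29.33356285095215, 87.89253234863281), 85.41048431396484)
196 46 px [170.7  39.7] u [519.  519.2 519.4] v [-14.2  -8.9  -3.4] z [196.6 203.5] ((517.2433471679688, -46.37358856201172), (11.827350616455078, 0.4638812839984894), 85.66806030273438)
196 44 px [213.2  39.7] u [519.  519.1 519.3] v [11.  15.3 19.5] z [196.8 203.8] ((518.9578247070312, -22.47093963623047), (9.504667282104492, 0.4367137849330902), 85.85206604003906)
196 154 px [340.6 233.6] u [630.2 630.7 632.1] v [81.5 87.5 91.6] z [197.  215.7] ((637.0272216796875, 39.71873092651367), (12.608476638793945, 4.927051544189453), 89.6850357055664)
196 144 px [306.9 233.8] u [630.4 630.8 631.3] v [62.1 65.9 72.5] z [197.3 215.6] ((634.1597290039062, 22.024578094482422), (12.05667495727539, 1.149135947227478), 85.91480255126953)
```

View pics/w3.png

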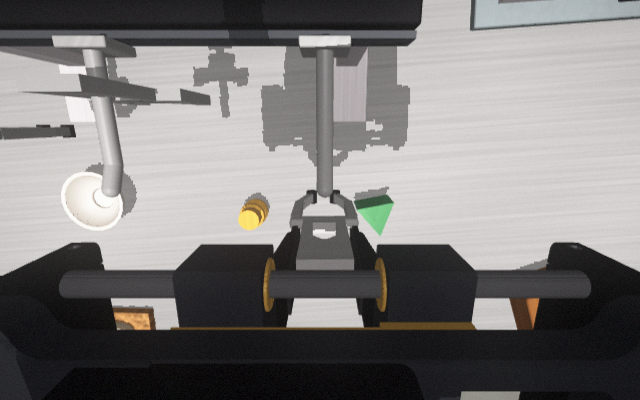

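The peg axis is at v=76.8 and the held tab at 77.2, so they're aligned (view: peg at column 325, tab at (325,240)). Passing the hole over the peg.

Request:
{"op": "carry_out", "data": {
  "moves": [
    {"dx":0.01,"dy":-0.0003,"dz":0,"twist":0},
    {"dx":0.022,"dy":-0.0003,"dz":0,"twist":0},
    {"dx":0.034,"dy":-0.0003,"dz":0,"twist":0},
    {"dx":0.046,"dy":-0.0003,"dz":0,"twist":0},
    {"dx":0.056,"dy":-0.0003,"dz":0,"twist":0}
  ]
}}

```text
t: 6.7
eef_pos: [580.4, 35.2, 214.9]
tcp_rot: [3.142, -0.0, 3.072]
ft_force: [0.2, -0.9, -2.0]
opening: 0.309
```

Request:
{"op": "carry_out", "data": {
  "moves": [
    {"dx":0.01,"dy":0,"dz":0,"twist":0},
    {"dx":0.01,"dy":0,"dz":0,"twist":0},
    {"dx":0.01,"dy":0,"dz":0.003,"twist":0},
    {"dx":0.01,"dy":0,"dz":0.006,"twist":0},
    {"dx":0.01,"dy":0,"dz":0.0085,"twist":0}
  ]
}}

```text
t: 7.2
eef_pos: [571.8, 36.1, 205.7]
tcp_rot: [3.142, -0.0, 3.072]
ft_force: [-0.8, -0.0, -0.4]
opening: 0.315
```

Request:
{"op": "carry_out", "data": {
  "moves": [
    {"dx":0,"dy":0,"dz":0.001,"twist":0},
    {"dx":0,"dy":0,"dz":0.002,"twist":0},
    {"dx":0,"dy":0,"dz":0.002,"twist":0}
  ]
}}

```text
t: 7.5
eef_pos: [571.7, 36.0, 204.3]
tcp_rot: [-3.141, 0.0, 3.072]
ft_force: [-0.9, -1.0, -0.5]
opening: 0.315
```

```bash
python3 -c "
from h import *
to(568.6,-95,290,86.0);s=state(); print(s['eef_pos'][:2]@U,s['eef_pos'][:2]@V,s['moment'])"
```

```text
t 7.50 pos [571.7  36.  204.3] yang 86.03 tilt [ 0. -0. -1.] shift [-0.006, -0.1309, -0.0857] twist 0.03 F [-0.9 -1.  -0.5] open 0.315
567.619472292763 77.23695222790946 [-0.2 -0.1  0. ]
```

Request:
{"op": "carry_out", "data": {
  "grip": 0.06,
  "moves": [
    {"dx":0,"dy":0,"dz":0,"twist":0},
    {"dx":0,"dy":0,"dz":0,"twist":0},
    {"dx":0,"dy":0,"dz":0,"twist":0},
    {"dx":0,"dy":0,"dz":0,"twist":0},
    {"dx":0,"dy":0,"dz":0,"twist":0}
  ]
}}

```text
t: 8.0
eef_pos: [571.6, 36.2, 204.3]
tcp_rot: [3.141, 0.0, 3.072]
ft_force: [-0.1, 1.1, 0.5]
opening: 0.62
```

Request:
{"op": "carry_out", "data": {
  "moves": [
    {"dx":0,"dy":0,"dz":-0.005,"twist":0},
    {"dx":0,"dy":0,"dz":-0.02,"twist":0},
    {"dx":0,"dy":0,"dz":-0.04,"twist":0},
    {"dx":0,"dy":0,"dz":-0.07,"twist":0},
    {"dx":0,"dy":0,"dz":-0.095,"twist":0}
  ]
}}

```text
t: 8.5
eef_pos: [571.6, 36.1, 301.0]
tcp_rot: [3.141, 0.001, 3.072]
ft_force: [0.4, -0.2, 0.6]
opening: 0.631
```

Request:
{"op": "carry_out", "data": {
  "moves": [
    {"dx":0.005,"dy":-0.03,"dz":0,"twist":0},
    {"dx":0.01,"dy":-0.07,"dz":0,"twist":0},
    {"dx":0.016,"dy":-0.11,"dz":0,"twist":0},
    {"dx":0.022,"dy":-0.13,"dz":0,"twist":0},
    {"dx":0.022,"dy":-0.13,"dz":0,"twist":0}
  ]
}}

```text
t: 9.0
eef_pos: [540.0, -94.1, 299.7]
tcp_rot: [-3.141, 0.0, 3.069]
ft_force: [0.1, -0.4, 1.4]
opening: 0.631
```

```bash
python3 - <<'E'
from h import *
import scipy.ndimage as nd
to(568.6,-95,290,86.0);s=state(); print(s['eef_pos'][:2]@U,s['eef_pos'][:2]@V,s['moment'])
p,d,W=snap('wrist','w4'); u=W[...,:2]@U; v=W[...,:2]@V; z=W[...,2]
m=(z>226)&(z<242)&(u>519)&(u<660)&(v>-75)&(v<140)
lab,c=nd.label(m)
for i in range(1,c+1):
    q=lab==i
    if q.sum()>40: print(q.sum(),"px",np.argwhere(q).mean(0)[::-1],"u",np.percentile(u[q],[3,50,97]),"v",np.percentile(v[q],[3,50,97]),"z",np.percentile(z[q],[3,97]),cv2.minAreaRect(W[q][:,:2].astype(np.float32)))
E
```

```text
t 9.00 pos [540.  -94.1 299.7] yang 85.87 tilt [ 0. -0. -1.] shift [-0.0286, 0.0012, 0.0097] twist -0.13 F [ 0.1 -0.4  1.4] open 0.631
545.4033926290093 -54.818372536297375 [ 0.1 -0.   0. ]
428 px [326.2 209.6] u [541.4 544.4 549. ] v [-67.3 -53.4 -39.4] z [226.6 234.6] ((539.9312744140625, -92.6412353515625), (29.774755477905273, 8.220026016235352), 85.11116790771484)
484 px [479.6 236.1] u [564.5 567.4 572.6] v [62.1 75.8 91.3] z [226.4 234.6] ((572.6245727539062, 35.67551040649414), (31.277729034423828, 9.180055618286133), 85.18203735351562)
```

View pics/w4.png

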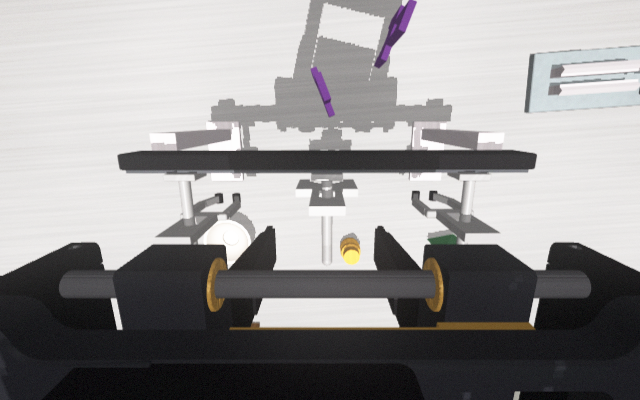

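Tongs hang free on the spare peg at (480,228), at v≈76.7 and tab height 234.6. The gauge is alone at (326,209). Descending on it.

Request:
{"op": "carry_out", "data": {
  "moves": [
    {"dx":0,"dy":0,"dz":0.03,"twist":-0.1},
    {"dx":0,"dy":0,"dz":0.06,"twist":-0.1},
    {"dx":0,"dy":0,"dz":0.08,"twist":-0.1},
    {"dx":0,"dy":0,"dz":0.092,"twist":-0.1},
    {"dx":0,"dy":0,"dz":0.096,"twist":-0.1}
  ]
}}

```text
t: 9.55
eef_pos: [540.7, -91.2, 202.5]
tcp_rot: [3.141, -0.001, 3.075]
ft_force: [0.1, 0.6, 0.5]
opening: 0.628
```

Request:
{"op": "carry_out", "data": {
  "grip": 0.02,
  "moves": [
    {"dx":0,"dy":0,"dz":0,"twist":0},
    {"dx":0,"dy":0,"dz":0,"twist":0},
    {"dx":0,"dy":0,"dz":0,"twist":0},
    {"dx":0,"dy":0,"dz":0,"twist":0},
    {"dx":0,"dy":0,"dz":0,"twist":0}
  ]
}}

```text
t: 10.05
eef_pos: [540.8, -92.5, 203.8]
tcp_rot: [-3.141, 0.001, 3.074]
ft_force: [-0.7, -3.3, 2.2]
opening: 0.315
```

Request:
{"op": "carry_out", "data": {
  "moves": [
    {"dx":0,"dy":0,"dz":0,"twist":0},
    {"dx":0,"dy":0,"dz":0,"twist":0}
  ]
}}

```text
t: 10.25
eef_pos: [540.8, -92.4, 203.7]
tcp_rot: [-3.141, 0.001, 3.074]
ft_force: [-2.5, -4.8, 6.6]
opening: 0.313
```

```bash
python3 -c "
from h import *
to(439.1,273.8,290,86.0);s=state(); print(s['eef_pos'][:2]@U,s['eef_pos'][:2]@V,s['moment'])"
```

```text
t 10.25 pos [540.8 -92.4 203.7] yang 86.13 tilt [ 0. -0. -1.] shift [0.1261, 0.3585, -0.0866] twist 0.13 F [-2.5 -4.8  6.6] open 0.313
546.0849872677716 -53.06783639606279 [-0.7  0.2  0.1]
```

Request:
{"op": "carry_out", "data": {
  "moves": [
    {"dx":0,"dy":-0.0005,"dz":-0.003,"twist":0},
    {"dx":0,"dy":-0.0005,"dz":-0.007,"twist":0},
    {"dx":0,"dy":-0.0005,"dz":-0.011,"twist":0},
    {"dx":0,"dy":-0.0005,"dz":-0.011,"twist":0}
  ]
}}

```text
t: 10.65
eef_pos: [540.7, -92.4, 214.7]
tcp_rot: [3.141, 0.001, 3.074]
ft_force: [-0.5, -0.0, -2.2]
opening: 0.312
```

Request:
{"op": "carry_out", "data": {
  "moves": [
    {"dx":-0.012,"dy":0,"dz":0,"twist":0},
    {"dx":-0.026,"dy":0,"dz":0,"twist":0},
    {"dx":-0.042,"dy":0,"dz":0,"twist":0},
    {"dx":-0.06,"dy":0,"dz":0,"twist":0},
    {"dx":-0.08,"dy":0,"dz":0,"twist":0}
  ]
}}

```text
t: 11.15
eef_pos: [621.7, -97.9, 213.9]
tcp_rot: [3.141, -0.0, 3.074]
ft_force: [-0.6, 0.1, -2.7]
opening: 0.314
```

Request:
{"op": "carry_out", "data": {
  "moves": [
    {"dx":0,"dy":0.015,"dz":0,"twist":0},
    {"dx":0,"dy":0.05,"dz":-0.01,"twist":0},
    {"dx":0,"dy":0.095,"dz":-0.02,"twist":0},
    {"dx":0,"dy":0.14,"dz":-0.02,"twist":0},
    {"dx":0,"dy":0.185,"dz":-0.02,"twist":0}
  ]
}}

```text
t: 11.65
eef_pos: [632.8, 88.9, 234.3]
tcp_rot: [3.141, 0.0, 3.074]
ft_force: [1.2, 0.2, -2.3]
opening: 0.317
```

```bash
python3 -c "
from h import *
to(439.1,272,225,89.9);s=state(); print(s['eef_pos'][:2]@U,s['eef_pos'][:2]@V,s['moment'])"
```

```text
t 11.65 pos [632.8  88.9 234.3] yang 86.12 tilt [ 0.  0. -1.] shift [0.2056, 0.1696, 0.0093] twist -3.78 F [ 1.2  0.2 -2.3] open 0.317
624.7078339821879 134.47702463822316 [-0.  0. -0.]
```

Request:
{"op": "carry_out", "data": {
  "moves": [
    {"dx":0,"dy":0.035,"dz":0,"twist":0},
    {"dx":0.02,"dy":0.07,"dz":0,"twist":-1},
    {"dx":0.05,"dy":0.105,"dz":0.005,"twist":-2},
    {"dx":0.085,"dy":0.135,"dz":0.01,"twist":-3.8},
    {"dx":0.125,"dy":0.155,"dz":0.01,"twist":-3.8}
  ]
}}

```text
t: 12.15
eef_pos: [517.0, 251.9, 223.1]
tcp_rot: [3.142, -0.001, -3.141]
ft_force: [1.0, -0.3, -2.5]
opening: 0.318
```

```bash
python3 -c "
from h import *
to(439.1,272,190,89.9)"
```

```text
t 12.15 pos [517.  251.9 223.1] yang 90.04 tilt [-0.  0. -1.] shift [0.0778, 0.0202, 0.0332] twist 0.14 F [ 1.  -0.3 -2.5] open 0.318
```

Request:
{"op": "carry_out", "data": {
  "moves": [
    {"dx":0.03,"dy":0.01,"dz":0.01,"twist":0},
    {"dx":0.06,"dy":0.018,"dz":0.02,"twist":0},
    {"dx":0.078,"dy":0.02,"dz":0.03,"twist":0},
    {"dx":0.078,"dy":0.02,"dz":0.03,"twist":0},
    {"dx":0.078,"dy":0.02,"dz":0.03,"twist":0}
  ]
}}

```text
t: 12.65
eef_pos: [441.1, 270.3, 194.6]
tcp_rot: [3.141, 0.001, 3.141]
ft_force: [-0.7, 0.3, -2.1]
opening: 0.317
```

```bash
python3 - <<'E'
from h import *
p,d,W=snap('wrist','w5'); to(439.1,272,120,89.9)
z=W[...,2]; x=W[...,0]; y=W[...,1]
w=(z>33)&(z<42)&(y>225)&(y<350)&(x>405)&(x<475)
print("walls",w.sum(),cv2.minAreaRect(W[w][:,:2].astype(np.float32)))
g=(z>80)&(z<220)&(abs(x-439)<25)&(abs(y-272)<50)
lo=g&(z<150); print("gauge plate",lo.sum(),np.percentile(W[lo],[2,50,98],axis=0) if lo.any() else 0)
hi=g&(z>196)&(y>258)&(y<286); print("tab",hi.sum(),np.percentile(W[hi],[2,50,98],axis=0) if hi.any() else 0)
E
```

```text
t 12.70 pos [441.6 270.2 194.7] yang 89.94 tilt [ 0.  0. -1.] shift [0.0026, 0.0018, 0.0747] twist 0.04 F [ 0.6  0.3 -2.9] open 0.310
walls 1675 ((439.1419372558594, 286.0871276855469), (104.9637680053711, 37.949615478515625), 89.82382202148438)
gauge plate 887 [[436.4 239.  106.7]
 [436.8 270.1 135.6]
 [437.2 301.  149.5]]
tab 869 [[432.6 258.6 196.8]
 [436.6 272.4 209.2]
 [437.1 285.5 219.6]]
```

View pics/w5.png

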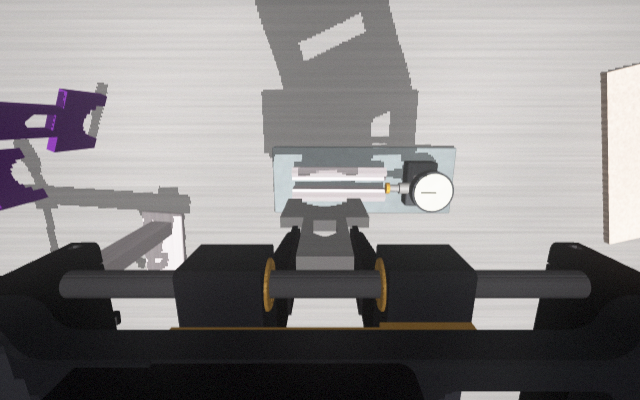

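The gauge hangs plumb in the grip with its centre at x≈440.8, y≈270. The groove axis is x=439.1, so I'll shift 2 mm while descending to just above the walls.

Request:
{"op": "carry_out", "data": {
  "moves": [
    {"dx":0.001,"dy":0.001,"dz":0.015,"twist":0},
    {"dx":0.0019,"dy":0.002,"dz":0.03,"twist":0},
    {"dx":0.0019,"dy":0.002,"dz":0.045,"twist":0},
    {"dx":0.0019,"dy":0.002,"dz":0.06,"twist":0},
    {"dx":0.0019,"dy":0.002,"dz":0.06,"twist":0}
  ]
}}

```text
t: 13.2
eef_pos: [439.2, 271.4, 133.0]
tcp_rot: [-3.141, -0.002, 3.139]
ft_force: [-0.1, -0.6, -2.6]
opening: 0.313
```

```bash
python3 - <<'E'
from h import *
p,d,W=snap('wrist','w6'); to(439.1,272,101.7,89.9)
z=W[...,2]; x=W[...,0]; y=W[...,1]
w=(z>33)&(z<42)&(y>225)&(y<350)&(x>405)&(x<475)
print("walls",w.sum(),cv2.minAreaRect(W[w][:,:2].astype(np.float32)))
g=(z>50)&(z<160)&(abs(x-439)<25)&(abs(y-272)<35)
for a,b in((50,70),(70,90),(90,110),(130,160)):
    k=g&(z>a)&(z<b); print(a,k.sum(),np.percentile(W[k],[5,50,95],axis=0).round(1).tolist() if k.any() else 0)
E
```

```text
t 13.25 pos [439.5 271.6 134. ] yang 89.88 tilt [-0. -0. -1.] shift [0.0004, 0.0004, 0.0323] twist -0.02 F [ 0.3  0.1 -2.5] open 0.311
walls 1611 ((438.57427978515625, 286.18353271484375), (104.87383270263672, 37.399471282958984), 89.91779327392578)
50 270 [[434.4, 241.0, 52.0], [434.8, 277.2, 62.5], [435.1, 301.4, 69.0]]
70 606 [[434.5, 242.4, 70.9], [434.8, 271.1, 80.1], [435.1, 299.9, 89.1]]
90 1158 [[434.5, 242.4, 91.9], [436.0, 271.2, 97.9], [442.0, 300.0, 105.6]]
130 1579 [[428.8, 252.8, 133.1], [434.6, 271.4, 148.0], [435.2, 290.4, 158.8]]
```

Gauge centre is at x=438.8 against the walls' 438.6–439.1. Continuing down.

Request:
{"op": "carry_out", "data": {
  "moves": [
    {"dx":0,"dy":0,"dz":0.006,"twist":0},
    {"dx":0,"dy":0,"dz":0.012,"twist":0},
    {"dx":0,"dy":0,"dz":0.018,"twist":0},
    {"dx":0,"dy":0,"dz":0.024,"twist":0},
    {"dx":0,"dy":0,"dz":0.028,"twist":0}
  ]
}}

```text
t: 13.75
eef_pos: [438.6, 271.8, 105.7]
tcp_rot: [-3.142, -0.0, 3.14]
ft_force: [0.1, 0.2, -2.5]
opening: 0.313
```

Request:
{"op": "carry_out", "data": {
  "moves": [
    {"dx":0,"dy":0,"dz":0.0007,"twist":0},
    {"dx":0,"dy":0,"dz":0.0014,"twist":0},
    {"dx":0,"dy":0,"dz":0.002,"twist":0},
    {"dx":0,"dy":0,"dz":0.0026,"twist":0},
    {"dx":0,"dy":0,"dz":0.003,"twist":0}
  ]
}}

```text
t: 14.25
eef_pos: [438.8, 271.9, 103.3]
tcp_rot: [3.141, 0.0, 3.14]
ft_force: [0.8, 0.1, -2.8]
opening: 0.316
```

```bash
python3 -c "
from h import *
to(439.1,272,101.7,89.9);print(state()['moment'])"
```

```text
t 14.25 pos [438.8 271.9 103.3] yang 89.94 tilt [ 0.  0. -1.] shift [-0.0003, 0.0001, 0.0016] twist 0.04 F [ 0.8  0.1 -2.8] open 0.316
[ 0.   0.  -0.1]
```

Request:
{"op": "carry_out", "data": {
  "moves": [
    {"dx":0,"dy":0,"dz":0.0003,"twist":0},
    {"dx":0,"dy":0,"dz":0.0006,"twist":0},
    {"dx":0,"dy":0,"dz":0.0009,"twist":0},
    {"dx":0,"dy":0,"dz":0.0012,"twist":0},
    {"dx":0,"dy":0,"dz":0.0012,"twist":0}
  ]
}}

```text
t: 14.75
eef_pos: [438.8, 271.8, 102.1]
tcp_rot: [3.141, 0.0, 3.14]
ft_force: [0.4, -0.2, -2.6]
opening: 0.315
```

Request:
{"op": "carry_out", "data": {
  "moves": [
    {"dx":0,"dy":0,"dz":0.0003,"twist":0},
    {"dx":0,"dy":0,"dz":0.0006,"twist":0},
    {"dx":0,"dy":0,"dz":0.0008,"twist":0},
    {"dx":0,"dy":0,"dz":0.0008,"twist":0}
  ]
}}

```text
t: 15.15
eef_pos: [439.0, 271.8, 102.0]
tcp_rot: [3.141, 0.001, 3.141]
ft_force: [-1.3, -1.9, 8.2]
opening: 0.309
```

Contact at the floor: TCP is 102.0, and 101.7 was expected. I'll ease the load and slide toward the plunger; it was seen at y≈336 and the gauge edge is now at ≈304.

Request:
{"op": "carry_out", "data": {
  "moves": [
    {"dx":0,"dy":0,"dz":-0.0003,"twist":0},
    {"dx":0,"dy":0.003,"dz":-0.0003,"twist":0},
    {"dx":0,"dy":0.006,"dz":-0.0003,"twist":0},
    {"dx":0,"dy":0.01,"dz":-0.0003,"twist":0}
  ]
}}

```text
t: 15.55
eef_pos: [439.1, 281.5, 102.1]
tcp_rot: [-3.141, 0.001, 3.141]
ft_force: [-0.6, -2.3, 5.8]
opening: 0.314
```

```bash
python3 -c "
from h import *
to(439.1,282,101.7,89.9);print(state()['moment'])"
```

```text
t 15.55 pos [439.1 281.5 102.1] yang 89.95 tilt [ 0. -0. -1.] shift [-0.0, 0.0005, 0.0004] twist 0.05 F [-0.6 -2.3  5.8] open 0.314
[-0.5 -0.   0. ]
```

Request:
{"op": "carry_out", "data": {
  "moves": [
    {"dx":0,"dy":0.002,"dz":-0.0002,"twist":0},
    {"dx":0,"dy":0.004,"dz":-0.0002,"twist":0},
    {"dx":0,"dy":0.007,"dz":-0.0002,"twist":0},
    {"dx":0,"dy":0.01,"dz":-0.0002,"twist":0}
  ]
}}

```text
t: 15.95
eef_pos: [439.0, 291.7, 102.1]
tcp_rot: [-3.141, 0.0, 3.141]
ft_force: [0.6, -7.1, 11.2]
opening: 0.314
```

Request:
{"op": "carry_out", "data": {
  "moves": [
    {"dx":0,"dy":0.002,"dz":0,"twist":0},
    {"dx":0,"dy":0.004,"dz":0,"twist":0},
    {"dx":0,"dy":0.006,"dz":0,"twist":0},
    {"dx":0,"dy":0.007,"dz":0,"twist":0},
    {"dx":0,"dy":0.007,"dz":0,"twist":0}
  ]
}}

```text
t: 16.45
eef_pos: [439.0, 298.9, 102.0]
tcp_rot: [3.141, 0.001, 3.141]
ft_force: [0.6, -3.4, 5.8]
opening: 0.315
```

```bash
python3 - <<'E'
from h import *
p,d,W=snap('wrist','w7'); to(439.1,300,101.7,89.9)
cv2.imwrite("pics/w7c.png",cv2.resize(p[140:290,240:480,::-1],None,fx=3,fy=3))
E
```

```text
t 16.50 pos [439.  298.8 102. ] yang 89.94 tilt [ 0.  0. -1.] shift [-0.0001, 0.0012, 0.0003] twist 0.04 F [ 0.6 -2.5  5.8] open 0.312
```

View pics/w7c.png

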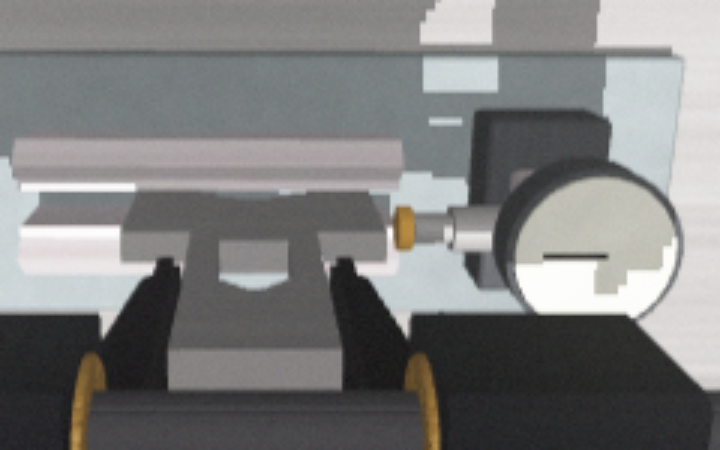

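Crop: the gauge's edge is at (386,225) and the brass tip at (394,228), so about 2–4 mm remain. I'll lighten the floor load and creep.

Request:
{"op": "carry_out", "data": {
  "moves": [
    {"dx":0,"dy":0,"dz":-0.0003,"twist":0},
    {"dx":0,"dy":0.0005,"dz":-0.0003,"twist":0},
    {"dx":0,"dy":0.001,"dz":-0.0003,"twist":0},
    {"dx":0,"dy":0.001,"dz":-0.0003,"twist":0}
  ]
}}

```text
t: 16.9
eef_pos: [438.8, 299.8, 102.1]
tcp_rot: [-3.142, -0.0, 3.14]
ft_force: [-0.0, -2.6, 5.0]
opening: 0.312
```

Request:
{"op": "carry_out", "data": {
  "moves": [
    {"dx":0,"dy":0.0005,"dz":0,"twist":0},
    {"dx":0,"dy":0.001,"dz":0,"twist":0},
    {"dx":0,"dy":0.001,"dz":0,"twist":0}
  ]
}}

```text
t: 17.2
eef_pos: [438.8, 300.9, 102.1]
tcp_rot: [3.141, 0.0, 3.14]
ft_force: [0.0, -3.4, 3.9]
opening: 0.307
```

Request:
{"op": "carry_out", "data": {
  "moves": [
    {"dx":0,"dy":0.0005,"dz":0,"twist":0},
    {"dx":0,"dy":0.001,"dz":0,"twist":0},
    {"dx":0,"dy":0.001,"dz":0,"twist":0}
  ]
}}

```text
t: 17.5
eef_pos: [438.8, 301.9, 102.1]
tcp_rot: [3.141, 0.0, 3.14]
ft_force: [-0.7, -3.0, 4.0]
opening: 0.312
```

Request:
{"op": "carry_out", "data": {
  "moves": [
    {"dx":0,"dy":0.0005,"dz":-0.0002,"twist":0},
    {"dx":0,"dy":0.001,"dz":-0.0002,"twist":0},
    {"dx":0,"dy":0.001,"dz":-0.0002,"twist":0}
  ]
}}

```text
t: 17.8
eef_pos: [438.7, 303.0, 102.1]
tcp_rot: [3.141, -0.0, 3.14]
ft_force: [-1.3, -1.3, 1.7]
opening: 0.31
```

Request:
{"op": "carry_out", "data": {
  "moves": [
    {"dx":0,"dy":0.0005,"dz":0,"twist":0},
    {"dx":0,"dy":0.001,"dz":0,"twist":0},
    {"dx":0,"dy":0.001,"dz":0,"twist":0}
  ]
}}

```text
t: 18.1
eef_pos: [438.7, 303.7, 102.1]
tcp_rot: [-3.141, -0.0, 3.141]
ft_force: [-0.2, -3.7, -0.8]
opening: 0.31
```

```bash
python3 -c "
from h import *
to(439.1,300,101.7,89.9);print(state()['moment'])
for i in range(3): read_camera('wrist'); print(state()['ft_force'],state()['eef_pos'])"
```

```text
t 18.10 pos [438.7 303.7 102.1] yang 89.94 tilt [-0. -0. -1.] shift [-0.0004, -0.0037, 0.0004] twist 0.04 F [-0.2 -3.7 -0.8] open 0.310
[-0.6  0.  -0. ]
[ 0.2 -3.2 -0. ] [438.7 303.7 102.1]
[ 0.4 -2.6 -0.5] [438.7 303.7 102.1]
[ 0.3 -2.7 -1. ] [438.7 303.7 102.1]
```

Request:
{"op": "carry_out", "data": {
  "moves": [
    {"dx":0,"dy":0.0005,"dz":0,"twist":0},
    {"dx":0,"dy":0.001,"dz":0,"twist":0},
    {"dx":0,"dy":0.001,"dz":0,"twist":0},
    {"dx":0,"dy":0.001,"dz":0,"twist":0}
  ]
}}

```text
t: 18.65
eef_pos: [438.7, 304.7, 102.1]
tcp_rot: [-3.141, -0.0, 3.14]
ft_force: [0.3, -4.1, -0.3]
opening: 0.312
```

```bash
python3 -c "
from h import *
for i in range(4): 
    p,d,W=snap('wrist','w8'); s=state(); print(s['ft_force'],s['eef_pos'],s['moment'],s['tcp_rot'].round(4))
x,y,z=W[...,0],W[...,1],W[...,2]
k=(z>70)&(z<95)&(abs(x-437)<12)&(abs(y-300)<40); print('plate',k.sum(),[np.percentile(W[k&(z>a)&(z<a+4)],[5,50,95],axis=0).round(1).tolist() for a in(70,80,88)])
b=((p[...,0].astype(int)-p[...,2])>60)&(z>40)&(z<65)&(abs(x-438)<15)&(y>325)&(y<350); print('brass',b.sum(),np.percentile(W[b],[5,50,95],axis=0))
"
```

```text
[-0.6 -5.6 -1.6] [438.7 304.7 102.2] [-1.1  0.   0. ] [-3.1 -0.   3.1]
[ 1.1 -4.8 -2.1] [438.7 304.7 102.2] [-1.1 -0.   0. ] [-3.1 -0.   3.1]
[-1.  -5.1 -2.1] [438.7 304.7 102.2] [-1.1  0.   0. ] [-3.1 -0.   3.1]
[ 0.  -4.2 -1. ] [438.7 304.7 102.2] [-1.2 -0.1  0. ] [-3.1 -0.   3.1]
plate 578 [[[434.1, 294.4, 70.7], [436.3, 304.2, 73.3], [442.1, 314.7, 73.9]], [[434.0, 290.6, 80.4], [434.4, 312.6, 82.1], [437.9, 318.7, 83.7]], [[433.9, 290.4, 88.4], [434.2, 296.3, 90.1], [434.6, 318.5, 91.9]]]
brass 45 [[433.6 337.2  51. ]
 [436.5 338.9  54.3]
 [442.4 340.1  55.7]]
```

The slope matches the spring (2 N/mm), so the plunger is at ≈1.1 mm. One more millimetre, then hold.

Request:
{"op": "carry_out", "data": {
  "moves": [
    {"dx":0,"dy":0.0004,"dz":0.0002,"twist":0},
    {"dx":0,"dy":0.0008,"dz":0.0002,"twist":0},
    {"dx":0,"dy":0.0011,"dz":0.0002,"twist":0},
    {"dx":0,"dy":0.0011,"dz":0.0002,"twist":0},
    {"dx":0,"dy":0.0011,"dz":0.0002,"twist":0}
  ]
}}

```text
t: 19.35
eef_pos: [438.7, 305.7, 102.2]
tcp_rot: [-3.141, -0.0, 3.141]
ft_force: [-0.9, -6.6, 2.1]
opening: 0.312
```

Request:
{"op": "carry_out", "data": {
  "moves": [
    {"dx":0,"dy":0,"dz":0,"twist":0},
    {"dx":0,"dy":0,"dz":0,"twist":0},
    {"dx":0,"dy":0,"dz":0,"twist":0},
    {"dx":0,"dy":0,"dz":0,"twist":0},
    {"dx":0,"dy":0,"dz":0,"twist":0}
  ]
}}

```text
t: 19.85
eef_pos: [438.7, 305.6, 102.2]
tcp_rot: [-3.141, -0.0, 3.141]
ft_force: [0.2, -6.0, 1.8]
opening: 0.31
```

```bash
python3 -c "
from h import *
f=[]
for i in range(6): p,d,W=snap('wrist','w9'); s=state(); f.append(np.r_[s['ft_force'],s['eef_pos'],s['moment']])
print(np.mean(f,0),s['opening'])
x,y,z=W[...,0],W[...,1],W[...,2]
b=((p[...,0].astype(int)-p[...,2])>60)&(z>40)&(z<65)&(abs(x-438)<15)&(y>325)&(y<350); print('brass',b.sum(),np.percentile(W[b],[5,50,95],axis=0))
cv2.imwrite('pics/w9c.png',cv2.resize(p[140:290,240:480,::-1],None,fx=3,fy=3))
"
```

```text
[ -0.1  -6.7   1.4 438.7 305.7 102.2  -1.6   0.1   0. ] 0.3124880461762378
brass 47 [[433.5 338.1  50.2]
 [435.9 339.6  54.4]
 [442.  341.   55.8]]
```

View pics/w9c.png

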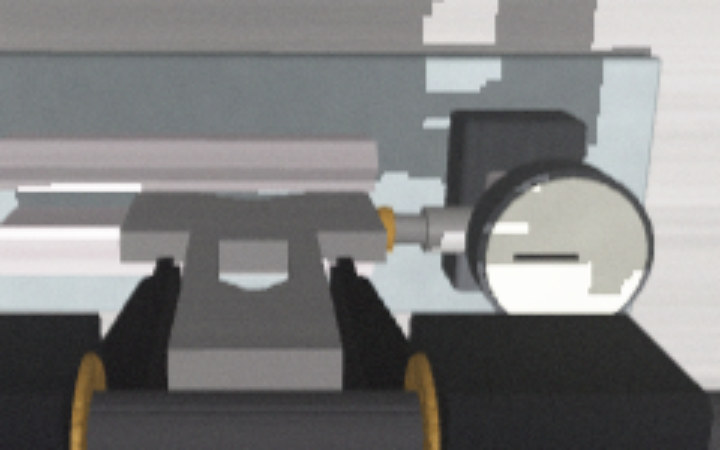

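Brass tip now touches the gauge's edge at (386,228) and has moved about 2.5 mm from where it was first seen. The wrist feels 6.7 N including friction, so the spring is in by ≈2 mm. I'll hold a little more, ease back, and let go.

Request:
{"op": "carry_out", "data": {
  "moves": [
    {"dx":0,"dy":0,"dz":0,"twist":0},
    {"dx":0,"dy":0,"dz":0,"twist":0},
    {"dx":0,"dy":0,"dz":0,"twist":0},
    {"dx":0,"dy":0,"dz":0,"twist":0},
    {"dx":0,"dy":0,"dz":0,"twist":0}
  ]
}}

```text
t: 20.65
eef_pos: [438.7, 305.7, 102.2]
tcp_rot: [-3.141, -0.0, 3.141]
ft_force: [1.1, -7.5, 0.9]
opening: 0.313
```

Request:
{"op": "carry_out", "data": {
  "moves": [
    {"dx":0,"dy":-0.0007,"dz":0,"twist":0},
    {"dx":0,"dy":-0.0014,"dz":0,"twist":0},
    {"dx":0,"dy":-0.0021,"dz":0,"twist":0},
    {"dx":0,"dy":-0.003,"dz":0,"twist":0},
    {"dx":0,"dy":-0.003,"dz":0,"twist":0}
  ]
}}

```text
t: 21.15
eef_pos: [438.9, 303.2, 102.1]
tcp_rot: [3.141, 0.001, 3.14]
ft_force: [-1.0, -1.3, -2.1]
opening: 0.311
```

Request:
{"op": "carry_out", "data": {
  "grip": 0.06,
  "moves": [
    {"dx":0,"dy":0,"dz":0,"twist":0},
    {"dx":0,"dy":0,"dz":0,"twist":0},
    {"dx":0,"dy":0,"dz":0,"twist":0},
    {"dx":0,"dy":0,"dz":0,"twist":0},
    {"dx":0,"dy":0,"dz":0,"twist":0}
  ]
}}

```text
t: 21.65
eef_pos: [438.8, 303.0, 102.1]
tcp_rot: [3.141, 0.0, 3.14]
ft_force: [-1.3, 1.1, -0.5]
opening: 0.621
```

Request:
{"op": "carry_out", "data": {
  "moves": [
    {"dx":0,"dy":0,"dz":-0.005,"twist":0},
    {"dx":0,"dy":0,"dz":-0.02,"twist":0},
    {"dx":0,"dy":0,"dz":-0.045,"twist":0},
    {"dx":0,"dy":0,"dz":-0.08,"twist":0},
    {"dx":0,"dy":0,"dz":-0.12,"twist":0}
  ]
}}

```text
t: 22.15
eef_pos: [438.3, 302.7, 223.1]
tcp_rot: [-3.141, -0.001, 3.14]
ft_force: [-0.3, 0.4, 0.2]
opening: 0.629
```

Request:
{"op": "carry_out", "data": {
  "moves": [
    {"dx":0,"dy":0,"dz":-0.01,"twist":0},
    {"dx":0,"dy":0,"dz":-0.01,"twist":0},
    {"dx":0,"dy":0,"dz":-0.01,"twist":0},
    {"dx":0,"dy":0,"dz":-0.01,"twist":0}
  ]
}}

```text
t: 22.55
eef_pos: [438.3, 302.6, 230.6]
tcp_rot: [-3.141, -0.002, 3.14]
ft_force: [-0.5, -0.2, 0.6]
opening: 0.629
```

```bash
python3 - <<'E'
from h import *
to(439.1,300,101.7,89.9)
p,d,W=snap('wrist','w10'); x,y,z=W[...,0],W[...,1],W[...,2]
k=(z>126)&(z<140)&(abs(x-439)<20)&(abs(y-300)<30); print("tab top",k.sum(),np.percentile(W[k],[3,50,97],axis=0),cv2.minAreaRect(W[k][:,:2].astype(np.float32)))
for a,b in((50,66),(75,90),(100,125)):
    k=(z>a)&(z<b)&(abs(x-437)<12)&(abs(y-300)<36); print(a,k.sum(),np.percentile(W[k],[5,50,95],axis=0).round(1).tolist())
p,d,W=snap('scene','s2'); u=W[...,:2]@U; v=W[...,:2]@V; z=W[...,2]
m=(z>218)&(z<242)&(u>519)&(u<640)&(v>30)&(v<130); print("tongs tab",m.sum(),np.percentile(u[m],[5,50,95]),np.percentile(v[m],[3,50,97]),z[m].max())
cv2.imwrite("pics/s2c.png",cv2.resize(p[130:320,200:520,::-1],None,fx=2.5,fy=2.5,interpolation=cv2.INTER_CUBIC))
E
```

```text
t 22.55 pos [438.3 302.6 230.6] yang 89.93 tilt [-0. -0. -1.] shift [-0.0011, -0.0025, 0.1289] twist 0.03 F [-0.5 -0.2  0.6] open 0.629
tab top 322 [[434.4 288.8 127.9]
 [437.9 303.1 131.6]
 [442.4 317.  132.8]] ((438.4726867675781, 303.0611267089844), (8.414791107177734, 29.713504791259766), 0.5738808512687683)
50 172 [[434.5, 274.1, 53.4], [434.8, 305.4, 60.3], [441.1, 333.7, 65.9]]
75 44 [[434.5, 288.9, 75.8], [434.7, 308.6, 82.3], [437.7, 316.8, 88.1]]
100 174 [[434.4, 289.2, 102.5], [434.6, 303.1, 114.9], [434.9, 316.2, 124.6]]
tongs tab 116 [564.4 570.2 572.5] [64.1 80.9 93.8] 236.6498043855846
```

View pics/s2c.png

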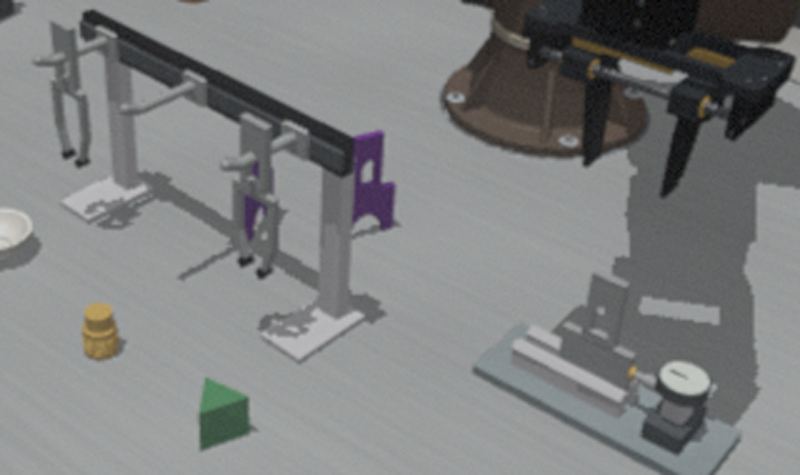

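The gauge stands alone in the groove at (600,330). The tongs hang on the once-empty peg at (255,190), the bystanders look untouched, and the gripper is clear. Handing in.

```bash
python3 -c "
from cell import *
print(job_done())"
```

```text
the job is handed in; nothing more can be done
None
```

The job is done and handed in at about 22.6 s of the 69 s allowed; no verdict is reported.

**What I did**
- I moved the front tongs to the empty peg.
- I took the gauge, stood it in the groove and slid it until the plunger was in by about 2 mm.
- I held it there for just over a second, eased back 3 mm and let go.

**Last checks**
- **Tongs:** they hang on the once-empty peg. In a wrist view just after release, the tab was within about 0.5 mm of the peg's axis sideways and its top at 234.6 mm (234 mm expected). The last scene view puts it about 2–4 mm further along the rail. That camera read the loaded peg 1.5–2 mm off in the same direction, so I take most of this as calibration error.
- **Gauge:** it stands in the groove, released and upright. Its tab top is at about 132 mm, as it should be with the feet on the floor. Its middle is about 9 mm along the groove and within 1 mm of the centre line.
- **Plunger:** the depth was not read directly. The wrist felt 6 to 7.5 N with friction, rising at about 2 N/mm, which gives roughly 1.6 to 2.1 mm. The camera gave about 2.5 mm.
- **Other items:** the other tongs, the prism, the shell and the barrel look unmoved in the final scene picture; I did not measure them. The gripper is well clear of everything.

No check failed.

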